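# Set the training kit back in order on the garage shelf

### The job

Set the training kit back in its order on the shelf: thread the blue collar clip and then the red one over the upright bar stub so that both lie flat, red on top of blue; lay the green grip trainer lengthwise along the pill organiser, about a finger's width in front of it (on the robot's side) and centred on it; and lay the steel carabiner flat midway in the gap between the pill organiser and the silver chalk tin, in line with them. Leave the organiser, the tin, the black tub and the dumbbell where they stand.

Things in the scene. Friction and masses are not known exactly. Their poses are not given: they have to be found in the camera images.
- blue_collar_mid (a point): Centre (half-way up) of the blue rubber collar clip, loose, 120 g: a flat ring 68 mm outside diameter, 50 mm bore, 24 mm high, lying flat at the start. Its x axis points out through a black latch 20 mm wide that stands out to 51 mm from the centre (its steel lever reaches from 8 mm on one side to 22 mm on the other); grip the ring across its y axis (68 mm). z is up.
- red_collar_mid (a point): Centre (half-way up) of the red rubber collar clip, the same as the blue one but for the colour.
- trainer_mid (a point): Centre (half-way up, 12 mm above its underside) of the green hand-grip trainer, loose, 160 g, lying flat: two green handles 19 mm thick that spread from a steel coil spring at the +x end to the open -x end. Its x axis runs along it: it reaches 63 mm to +x and 66 mm to -x, and is 71 mm wide at the open end. In the middle a black adjuster block 38 mm long (x), 54 mm wide (y) and 24 mm high joins the handles, with a 6 mm high orange dial on top: grip this block across y.
- carabiner_mid (a point): Centre (5.5 mm above its underside) of the steel carabiner, loose, 180 g: a D-shaped rigid loop of 11 mm round bar lying flat, 100 mm long (x), 58 mm wide (y); spine on the -y side, brass-sleeved gate at +y. Their centre lines lie 23.5 mm from the centre, straight for 30 mm to either side: grip it by one (11 mm wide, one finger inside the 36 mm wide loop), tips about 3 mm above the shelf.
- stub_foot (a point): Fixed steel clamp bracket that grips an upright aluminium bar stub, bolted to the shelf. This point lies on the stub's axis at its foot, on the flat round top of the clamp (66 mm diameter, 30 mm above the shelf), on which the lower collar comes to rest. The stub is 25 mm in diameter and rises 54 mm above this point. z is up; below, two clamp ears reach 52 mm out along x, their tops 9 mm below this point, and the foot plate is 100 by 80 mm.
- organiser_mid (a point): Centre (half-way up, 14 mm above the shelf) of the white pill organiser with seven flip lids, 220 g, standing loose: 40 mm deep (x), 150 mm long (y), 28 mm high. Its x axis points away from its front, which faces the robot and bears seven blue lid tabs; y runs along it to the left. Centred in the gap to the tin, the carabiner's centre is about 140 mm from this point.
- tin: Round silver chalk tin with a white disc on the lid, 84 mm in diameter, 45 mm high, loose, beside the organiser at its left or its right end, in line with it (centres about 250 mm apart). Origin: centre of its underside.
- tub: Bystander: black supplement tub with a yellow lid, 76 mm in diameter, 85 mm high, loose, beside the organiser at the end away from the tin. Origin: centre of its underside.
- dumbbell: Bystander: small dumbbell with blue hexagonal heads, 160 mm long (x axis), 54 to 62 mm wide and high, 1 kg, lying loose. Origin: centre of its underside.

How it is judged (in metres and radians):
At the end, for the whole second after the job is handed in: Collars flat over the stub, blue on the clamp, red on it, heights within 4 mm; trainer flat, parallel to the organiser within 0.2 rad, centred within 18 mm, centre 55 to 92 mm in front of its centre line; carabiner flat in the gap on the tin's side, in line within 20 mm; all released, at rest (horizontal distance between each of blue_collar_mid, red_collar_mid and stub_foot below 0.015 m and z of blue_collar_mid in the frame of stub_foot between 0.008 and 0.016 m and angle between each of blue_collar_mid, red_collar_mid, trainer_mid, carabiner_mid's own z axis and vertical below 0.12 rad and z of red_collar_mid in the frame of stub_foot between 0.032 and 0.04 m and x of trainer_mid in the frame of organiser_mid between -0.092 and -0.055 m and y of trainer_mid in the frame of organiser_mid between -0.018 and 0.018 m and angle between the x axis of trainer_mid and the y axis of organiser_mid, either way round below 0.2 rad and height (world z) of trainer_mid below 0.018 m and x of carabiner_mid in the frame of organiser_mid between -0.02 and 0.02 m and (y of carabiner_mid in the frame of organiser_mid between 0.108 and 0.166 m or y of carabiner_mid in the frame of organiser_mid between -0.166 and -0.108 m) and horizontal distance between carabiner_mid and tin below 0.155 m and height (world z) of carabiner_mid below 0.01 m and linear speed of each of blue_collar, red_collar, trainer, carabiner below 0.01 m/s); the robot touches nothing.
It fails at once if the pill organiser is shifted by more than 15 mm (distance of organiser_mid from where it was at the start of the episode above 0.015 m).
It fails at once if the chalk tin is shifted by more than 15 mm (distance of tin from where it was at the start of the episode above 0.015 m).
It fails at once if the black tub is shifted by more than 15 mm (distance of tub from where it was at the start of the episode above 0.015 m).
It fails at once if the dumbbell is shifted by more than 15 mm (distance of dumbbell from where it was at the start of the episode above 0.015 m).
It also fails if it takes over 101 s, if anything falls off the work surface, if the arm or the gripper's body presses on something with over 40 N, if the wrist force passes 120 N, or if a joint passes its speed limit or range.

### The arm

A 6-joint arm with a two-finger parallel gripper is mounted at the origin on the work surface. World frame = base frame: x ahead of the robot, y to its left, z up, the work surface at z = 0. Lengths are in m, angles in degrees, forces in N, time in s.
With the tool pointing down it reaches from about 0.275 to 0.825 m from the base axis. Payload 5.2 kg.
Tool frame: the origin (TCP) lies on the centre line of the jaws, within the pads' length; the fingertips stand 22 mm ahead of it and the grasp point (between the pads) lies 3 mm ahead of it; z points along the fingers, y is the direction in which the jaws open and shut (so a half turn about z gives the same grasp; the last joint's range is limited). The gripper opens to 93 mm and grips with 3 to 60 N. Pads are 15 mm wide; open, the fingers measure 128 mm over their backs; the gripper's body (75 mm by 188 mm) begins 65 mm behind the grasp point.
Start: joints at [53.869, 14.817, 87.949, -0, 77.235, -11.62], TCP at [0.228, 0.5, 0.241] pointing down, gripper open.
Joint ranges: [-179.93, 179.93], [-52.35, 119.4], [10.71, 147.94], [-69.91, 249.91], [12.55, 155.21], [-178.61, 178.61]. Speed limits (degrees/s): [147.25, 147.25, 180, 180, 180, 180].

### API

Orientations are given as a 3x3 rotation matrix whose columns are the frame's x, y, z axes.
In Python, from workcell import * gives the robot as it stands.
- The arm moves only by the shell command python3 -m handwheel 'ROWS' [FORCE]. ROWS is JSON, a list of rows, each an object of numbers: "wx", "wy", "wz": the turn, a rotation vector about the tool's x, y, z in rad; "tx", "ty", "tz": the shift along the tool's x, y, z in mm; "gripper": the gripper's target within -1 to 1 (shut at 1, half-way at 0, fully open at -1). A call has exactly 10 rows; each row is the pose to reach, as a shift and turn from the pose commanded when the call began, along the tool's axes at that moment; what a row does not reach only later rows make up. A row lasts 1/8 s, in which the tool goes at most 62.5 mm and 10.7 degrees, less where a joint would pass 70% of its speed; a pose out of reach is approached as far as the arm can. A call with a gripper value outside its range is refused whole. The fingers move at their own pace and stop on an object; FORCE is the grip in N (left out, the last holds). Time passes only in rows, so rows that repeat a pose let the fingers close, or fill a call up. It gives the time, the measured TCP pose, the force and the opening at its end, in the units of the state.
- sense(): the state, without advancing time (a new reading comes with each control period).
- snapshot(name): name is "scene" or "side" or "wrist"; returns the picture (420x560x3 uint8, red, green, blue); there is no depth.
- calibration(name): a dict with "fx", "fy", "cx", "cy" (pixels), "dist" ([k1, k2, p1, p2, k3] as OpenCV has them; the pictures are not rectified), "R" (3x3) and "t" (3): a world point X has camera coordinates R X + t. Camera axes: x right, y down, z forward; pixel columns grow to the right and rows downward; lengths in m; the calibration is good to about 2 mm. A picture is of the moment at which its call begins: read the wrist's pose just before it. calibration takes no time and is no camera call; for the wrist camera it gives the pose at the moment of the call.
- sign_off(): hands the job in, once; it reports no verdict.
The state is a dict: "time": time; "joint_pos": joint angles; "joint_velocities": joint speeds; "tau": joint torques, N m; "position": TCP position; "eef_rot": TCP orientation; "wrist_force": force on the tool from outside, world axes, zero at the start; "moment": the same for the moment, N m; "gripper_width": finger opening in m.
Only numpy, scipy, OpenCV 4.12 (cv2) and the standard library are available. Lean on these libraries where they do the work, as an engineer would, in place of code of your own. Each camera call takes 0.05 s, during which the arm holds its last target. There are 200 camera calls.

## Working session

There is one attempt and no reset: what is moved stays moved. The work goes in short steps, Python scripts to look and compute and a shell command to move; the robot and the scene stay as the last step left them, time stands still between calls to the robot, and variables do not carry over. Pictures are saved under pics/ and viewed, about 12 in all and at most 16, crops included, and the job is handed in when it is done.

```bash
mkdir -p pics; python3 - <<'E'
from workcell import *
import cv2
s=sense();print({k:s[k] for k in('time','position','eef_rot','gripper_width')})
for n in("scene","side","wrist"):
    c=calibration(n);print(n,c)
    im=snapshot(n);cv2.imwrite(f'pics/{n}0.png',cv2.resize(im[:,:,::-1],(800,600),interpolation=cv2.INTER_CUBIC))
E
```

```text
{'time': 0.0, 'position': array([0.22785129, 0.50001435, 0.23982972]), 'eef_rot': array([[-9.09893115e-01,  4.14841427e-01, -1.05385524e-03],
       [ 4.14842626e-01,  9.09891957e-01, -1.49082148e-03],
       [ 3.40439897e-04, -1.79367228e-03, -9.99998333e-01]]), 'gripper_width': 0.09316964855324633}
scene {'fx': 393.01805544584016, 'fy': 393.01805544584016, 'cx': 274.3185734546278, 'cy': 212.2846099371859, 'dist': array([-0.06952396,  0.        ,  0.        ,  0.        ,  0.        ]), 'R': array([[ 0.43107336,  0.90212632,  0.01854324],
       [ 0.65049743, -0.29646134, -0.69925945],
       [-0.625323  ,  0.31349445, -0.71462744]]), 't': array([-0.2295677 , -0.32832965,  1.26604071])}
side {'fx': 425.15906504396503, 'fy': 425.15906504396503, 'cx': 277.1892927344443, 'cy': 208.6222557551877, 'dist': array([-0.08328711,  0.        ,  0.        ,  0.        ,  0.        ]), 'R': array([[ 0.90494371, -0.42494975,  0.02223948],
       [-0.25902108, -0.59155217, -0.76352741],
       [ 0.33761659,  0.68518883, -0.64539236]]), 't': array([-0.50876432,  0.19816118,  0.85472964])}
wrist {'fx': 330.9464467394273, 'fy': 330.9464467394273, 'cx': 277.98548049116744, 'cy': 207.9577419022434, 'dist': array([-0.07706102,  0.        ,  0.        ,  0.        ,  0.        ]), 'R': array([[ 0.41472215,  0.90994506, -0.00235282],
       [ 0.88424567, -0.40239634,  0.2370375 ],
       [ 0.21474434, -0.10038517, -0.97149765]]), 't': array([-0.54869467, -0.0282117 ,  0.39006024])}
```

View pics/scene0.png

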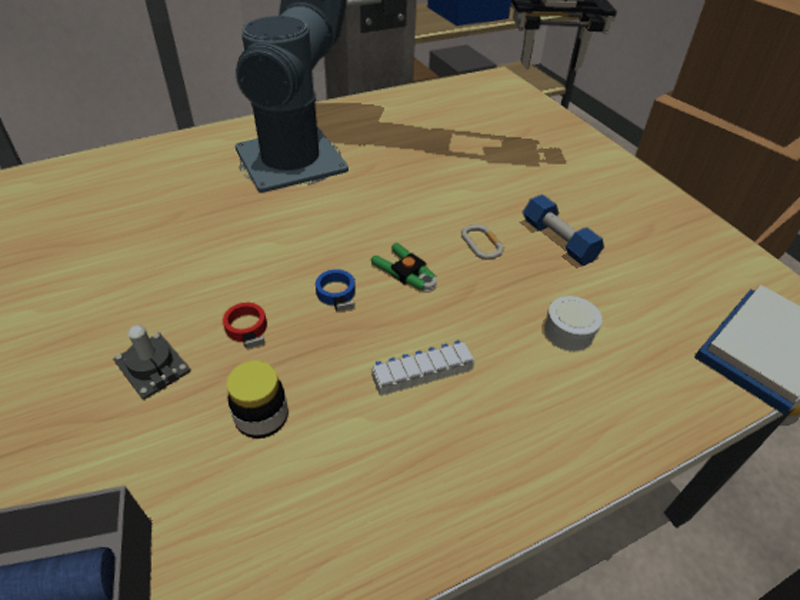

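View pics/side0.png

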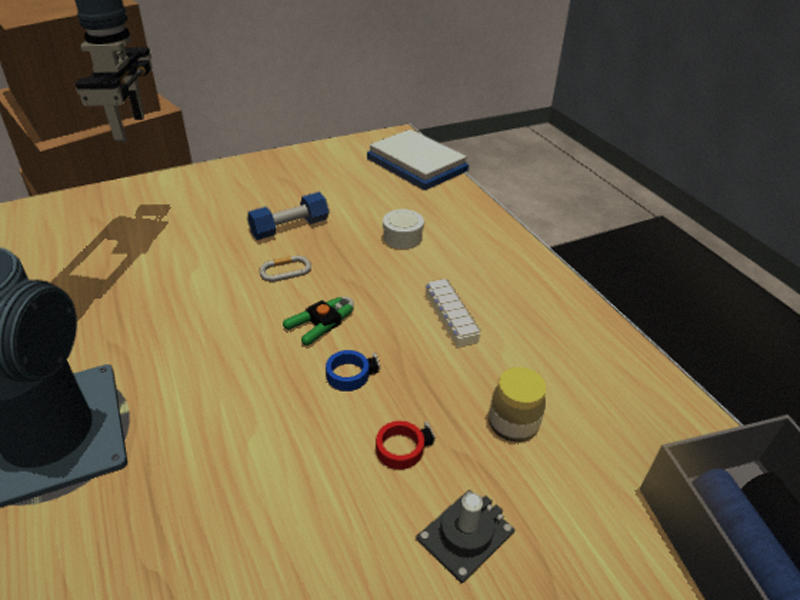

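The scene view (800 px scale) shows the stub top at (138,331), red ring (244,318), blue ring (336,284), trainer dial (409,262), carabiner (483,242), organiser (422,365) and tin lid (574,315). In the side view, the stub top is at (472,500), red (401,440), blue (348,366), dial (324,309), carabiner (286,267) and tin (403,220).

```bash
cat > h.py <<'E'
from workcell import *
import cv2, numpy as np
def ray(c,px,scale=1,off=(0,0)):
    p=np.array(px,float)/scale+np.array(off)
    K=np.array([[c['fx'],0,c['cx']],[0,c['fy'],c['cy']],[0,0,1]])
    u=cv2.undistortPoints(p.reshape(1,1,2),K,np.array(c['dist']))[0,0]
    R=np.array(c['R']);return -R.T@np.array(c['t']),R.T@np.array([u[0],u[1],1])
def at(c,px,z,scale=1,off=(0,0)):
    o,d=ray(c,px,scale,off);return (o+d*(z-o[2])/d[2])[:2].round(4)
def proj(c,X):
    K=np.array([[c['fx'],0,c['cx']],[0,c['fy'],c['cy']],[0,0,1]])
    return cv2.projectPoints(np.array(X,float).reshape(-1,3),cv2.Rodrigues(np.array(c['R']))[0],np.array(c['t']),K,np.array(c['dist']))[0][:,0]
def shift(target,yaw_y=None):
    """tool-frame move to world TCP target (down), jaw axis at yaw_y deg (mod 180)"""
    s=sense();R=s['eef_rot'];p=s['position'];d=R.T@(np.array(target)-p)*1000
    w=None
    if yaw_y is not None:
        cur=np.degrees(np.arctan2(R[1,1],R[0,1]));e=(yaw_y-cur+90)%180-90
        w=(-np.radians(e)).round(3)
        return d.round(1),'wz',w,'j6',s['joint_pos'][5].round(1)
    return d.round(1)
E
python3 - <<'E'
from h import *
L=dict(stub=(.084,(138,331),(472,500)),red=(.024,(244,318),(401,440)),redlatch=(.02,(253,340),(428,434)),blue=(.024,(336,284),(348,366)),bluelatch=(.02,(345,302),(374,363)),dial=(.03,(409,262),(324,309)),coil=(.012,(429,284),(344,303)),cara=(.0055,(483,242),(286,267)),orgA=(.028,(379,367),(466,335)),orgB=(.028,(463,348),(439,287)),tin=(.045,(574,315),(403,220)),tub=(.085,(252,383),(522,386)))
for k,(z,a,b) in L.items():print(k,at(calibration('scene'),a,z,10/7),at(calibration('side'),b,z,10/7))
E
```

```text
stub [ 0.4834 -0.3778] [ 0.479  -0.3814]
red [ 0.4628 -0.2277] [ 0.4612 -0.2302]
redlatch [ 0.5099 -0.227 ] [ 0.5016 -0.2339]
blue [ 0.4506 -0.0658] [ 0.4464 -0.0699]
bluelatch [ 0.4926 -0.0668] [ 0.4874 -0.0769]
dial [0.4574 0.0684] [0.4564 0.0648]
coil [0.5048 0.084 ] [0.5004 0.0855]
cara [0.4396 0.2357] [0.4398 0.2359]
orgA [ 0.644  -0.0747] [ 0.6475 -0.0873]
orgB [0.6643 0.0557] [0.6659 0.0407]
tin [0.6913 0.241 ] [0.6899 0.241 ]
tub [ 0.6395 -0.2544] [ 0.6321 -0.2575]
```

View pics/wrist0.png

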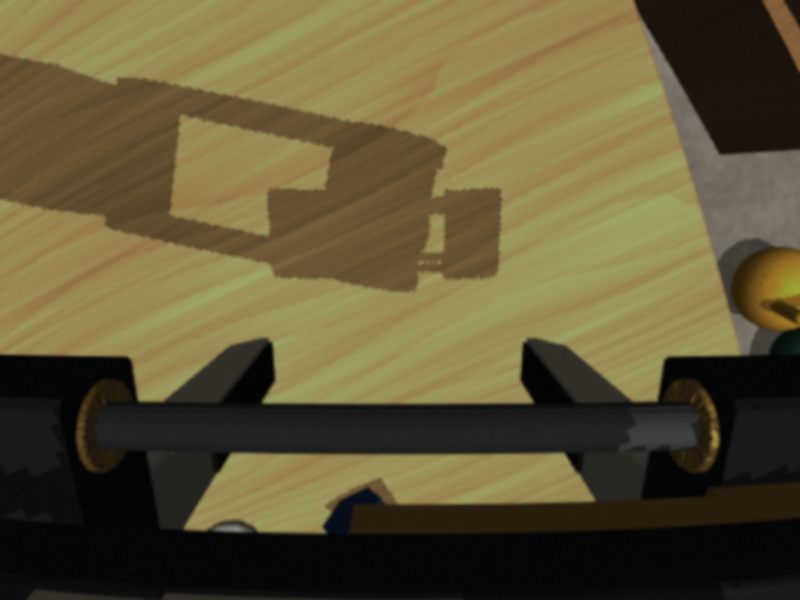

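```bash
python3 - <<'E'
from h import *
c=calibration('wrist');s=sense();C=-c['R'].T@c['t']
print('cam in tool',s['eef_rot'].T@(C-s['position']),'axis',s['eef_rot'].T@c['R'][2])
print(shift((.36,-.068,.24),90))
sc=calibration('scene')
for a in((466,234),(500,250)):print(at(sc,a,.0055,10/7))
im=snapshot('scene')[:,:,::-1];im2=snapshot('side')[:,:,::-1]
cv2.imwrite('pics/sc1.png',cv2.resize(im[150:290,75:275],(800,560),interpolation=cv2.INTER_CUBIC))
E
```

```text
cam in tool [ 0.0650584  -0.00019257 -0.14439085] axis [-2.37361042e-01 -7.25495923e-04  9.71421232e-01]
(array([-355.9, -462.1,    0.5]), 'wz', np.float64(-0.428), 'j6', np.float64(-11.6))
[0.4055 0.2185]
[0.4727 0.2524]
```

View pics/sc1.png

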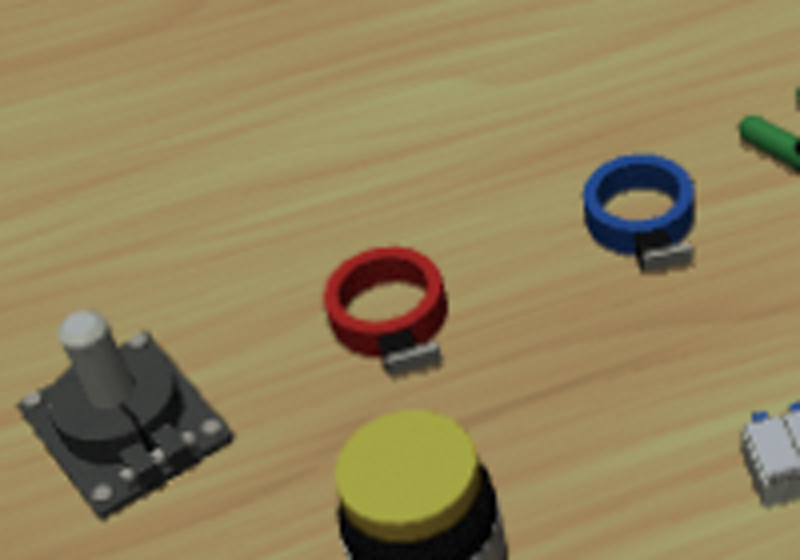

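The enlarged scene crop (4x, offset 75,150) shows the stub top centre at (85,330), red ring top centre at (387,292) and blue at (640,195). Both latches point roughly away from the robot. I'm moving to a vantage point over the middle.

```bash
python3 -m handwheel '[{"tx":-552,"ty":-386,"tz":-80,"wz":-0.428,"gripper":-1},{"tx":-552,"ty":-386,"tz":-80,"wz":-0.428,"gripper":-1},{"tx":-552,"ty":-386,"tz":-80,"wz":-0.428,"gripper":-1},{"tx":-552,"ty":-386,"tz":-80,"wz":-0.428,"gripper":-1},{"tx":-552,"ty":-386,"tz":-80,"wz":-0.428,"gripper":-1},{"tx":-552,"ty":-386,"tz":-80,"wz":-0.428,"gripper":-1},{"tx":-552,"ty":-386,"tz":-80,"wz":-0.428,"gripper":-1},{"tx":-552,"ty":-386,"tz":-80,"wz":-0.428,"gripper":-1},{"tx":-552,"ty":-386,"tz":-80,"wz":-0.428,"gripper":-1},{"tx":-552,"ty":-386,"tz":-80,"wz":-0.428,"gripper":-1}]'; python3 - <<'E'
from h import *
print(shift((.57,-.08,.32),90))
E
```

```text
(array([-551.9, -386.1,  -79.5]), 'wz', np.float64(-0.428), 'j6', np.float64(-11.6))invalid input
```

```bash
python3 -m handwheel '[{"wx":0,"wy":0,"wz":-0.428,"tx":-552,"ty":-386,"tz":-80,"gripper":-1},{"wx":0,"wy":0,"wz":-0.428,"tx":-552,"ty":-386,"tz":-80,"gripper":-1},{"wx":0,"wy":0,"wz":-0.428,"tx":-552,"ty":-386,"tz":-80,"gripper":-1},{"wx":0,"wy":0,"wz":-0.428,"tx":-552,"ty":-386,"tz":-80,"gripper":-1},{"wx":0,"wy":0,"wz":-0.428,"tx":-552,"ty":-386,"tz":-80,"gripper":-1},{"wx":0,"wy":0,"wz":-0.428,"tx":-552,"ty":-386,"tz":-80,"gripper":-1},{"wx":0,"wy":0,"wz":-0.428,"tx":-552,"ty":-386,"tz":-80,"gripper":-1},{"wx":0,"wy":0,"wz":-0.428,"tx":-552,"ty":-386,"tz":-80,"gripper":-1},{"wx":0,"wy":0,"wz":-0.428,"tx":-552,"ty":-386,"tz":-80,"gripper":-1},{"wx":0,"wy":0,"wz":-0.428,"tx":-552,"ty":-386,"tz":-80,"gripper":-1}]'; python3 - <<'E'
from h import *
print(sense()['time'],shift((.57,-.08,.32),90))
E
```

```text
time: 1.5
position: [0.5382, -0.026, 0.3133]
eef_rot: [[-1.0, 0.0, 0.0], [0.0, 1.0, 0.0], [-0.0, 0.0, -1.0]]
wrist_force: [0.6, 1.3, 0.7]
gripper_width: 0.0931
1.5 (array([-31.8, -54. ,  -6.7]), 'wz', np.float64(-0.0), 'j6', np.float64(-104.6))
```

```bash
python3 - <<'E'
from h import *
import json
c=calibration('wrist');im=snapshot('wrist')[:,:,::-1]
json.dump({k:np.array(v).tolist() for k,v in c.items()},open('w1.json','w'))
cv2.imwrite('pics/w1.png',cv2.resize(im,(800,600),interpolation=cv2.INTER_CUBIC));cv2.imwrite('w1raw.png',im)
E
```

```text
(no output)
```

View pics/w1.png

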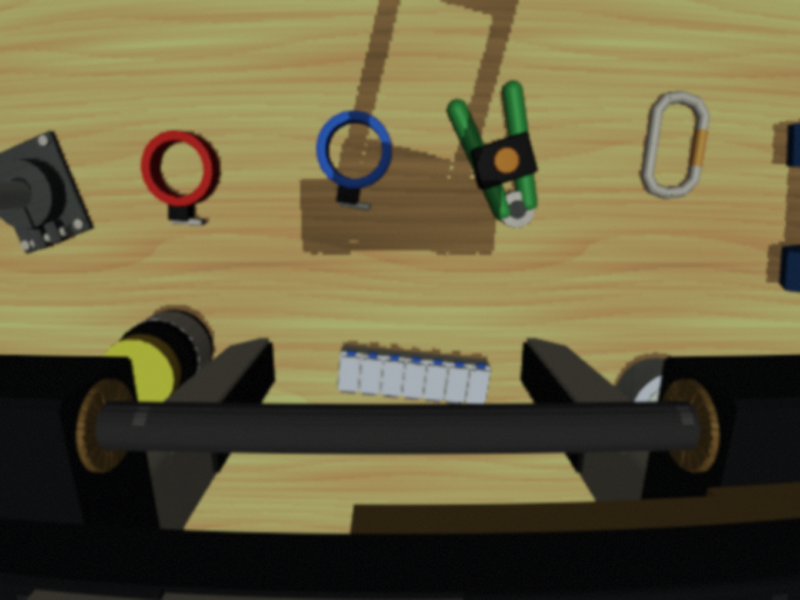

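The wrist view (800 px scale) shows blue ring centre (354,149) with its latch at (349,193), and red centre (179,168) with its latch at (182,213). It also shows the trainer dial (507,160), coil (517,209) and handle ends (457,108) and (513,90). The carabiner centre is (675,145), with the spine running (658,108)–(648,182). The organiser's top corners are (345,349), (489,363), (486,403) and (339,392).

```bash
python3 - <<'E'
from h import *
import json
c={k:np.array(v) for k,v in json.load(open('w1.json')).items()}
P=dict(blue=(354,149,.024),bl=(349,193,.014),red=(179,168,.024),rl=(182,213,.014),dial=(507,160,.030),coil=(517,209,.012),e1=(457,108,.012),e2=(513,90,.012),cara=(675,145,.0055),sp1=(658,108,.0055),sp2=(648,182,.0055),c1=(680,94,.0055),c2=(669,197,.0055),o1=(345,349,.028),o2=(489,363,.028),o3=(486,403,.028),o4=(339,392,.028),stub=(8,196,.084),clamp=(28,196,.03))
W={k:at(c,v[:2],v[2],10/7) for k,v in P.items()}
for k,v in W.items():print(k,v)
ang=lambda a,b:np.degrees(np.arctan2(*(W[b]-W[a])[::-1])).round(1)
print('blue az',ang('blue','bl'),'red',ang('red','rl'),'org y',ang('o1','o2'),ang('o4','o3'),'cara x',ang('c1','c2'),ang('sp1','sp2'))
m=(W['e1']+W['e2'])/2;print('trainer',np.degrees(np.arctan2(*(W['coil']-m)[::-1])))
print('org',(W['o1']+W['o2']+W['o3']+W['o4'])/4)
print('scene: ',[at(calibration('scene'),p,z,4,(75,150)) for p,z in(((85,326),.084),((387,292),.024),((640,195),.024))])
print(shift((.45,-.068,.12),90))
E
```

```text
blue [ 0.4442 -0.0647]
bl [ 0.4828 -0.0709]
red [ 0.4587 -0.224 ]
rl [ 0.4998 -0.2295]
dial [0.4535 0.07  ]
coil [0.4971 0.0855]
e1 [0.4076 0.0271]
e2 [0.3916 0.0769]
cara [0.4355 0.2361]
sp1 [0.4026 0.2159]
sp2 [0.4704 0.2128]
c1 [0.3892 0.2363]
c2 [0.4841 0.2355]
o1 [ 0.6295 -0.0767]
o2 [0.644  0.0629]
o3 [0.6866 0.062 ]
o4 [ 0.6746 -0.084 ]
stub [ 0.4787 -0.3469]
clamp [ 0.4802 -0.372 ]
blue az -9.1 red -7.6 org y 84.1 85.3 cara x -0.5 -2.6
trainer 18.962195714589356
org [ 0.658675 -0.00895 ]
scene:  [array([ 0.4825, -0.3784]), array([ 0.4649, -0.2261]), array([ 0.4502, -0.0662])]
(array([ 92.5, -34.4, 193.3]), 'wz', np.float64(-0.004), 'j6', np.float64(-104.8))
```

```bash
python3 -m handwheel '[{"wx":0,"wy":0,"wz":0.15,"tx":95,"ty":-33,"tz":60,"gripper":-1},{"wx":0,"wy":0,"wz":0.15,"tx":95,"ty":-33,"tz":120,"gripper":-1},{"wx":0,"wy":0,"wz":0.15,"tx":95,"ty":-33,"tz":170,"gripper":-1},{"wx":0,"wy":0,"wz":0.15,"tx":95,"ty":-33,"tz":205,"gripper":-1},{"wx":0,"wy":0,"wz":0.15,"tx":95,"ty":-33,"tz":225,"gripper":-1},{"wx":0,"wy":0,"wz":0.15,"tx":95,"ty":-33,"tz":245,"gripper":-1},{"wx":0,"wy":0,"wz":0.15,"tx":95,"ty":-33,"tz":265,"gripper":-1},{"wx":0,"wy":0,"wz":0.15,"tx":95,"ty":-33,"tz":280,"gripper":-1},{"wx":0,"wy":0,"wz":0.15,"tx":95,"ty":-33,"tz":287,"gripper":-1},{"wx":0,"wy":0,"wz":0.15,"tx":95,"ty":-33,"tz":287,"gripper":-1}]' 20; python3 - <<'E'
from h import *
print(shift((.447,-.067,.025),82))
E
```

```text
time: 2.8
position: [0.4423, -0.0569, 0.0258]
eef_rot: [[-0.989, 0.149, -0.001], [0.149, 0.989, 0.0], [0.001, 0.0, -1.0]]
wrist_force: [-0.8, -0.1, -0.0]
gripper_width: 0.0933
(array([-6.1, -9.3,  0.8]), 'wz', np.float64(-0.01), 'j6', np.float64(-103.1))
```

```bash
python3 -m handwheel '[{"wx":0,"wy":0,"wz":0,"tx":-5,"ty":-9,"tz":0,"gripper":-1},{"wx":0,"wy":0,"wz":0,"tx":-5,"ty":-9,"tz":0,"gripper":-1},{"wx":0,"wy":0,"wz":0,"tx":-5,"ty":-9,"tz":0,"gripper":-0.2},{"wx":0,"wy":0,"wz":0,"tx":-5,"ty":-9,"tz":0,"gripper":0.5},{"wx":0,"wy":0,"wz":0,"tx":-5,"ty":-9,"tz":0,"gripper":0.5},{"wx":0,"wy":0,"wz":0,"tx":-5,"ty":-9,"tz":0,"gripper":0.5},{"wx":0,"wy":0,"wz":0,"tx":-5,"ty":-9,"tz":0,"gripper":0.5},{"wx":0,"wy":0,"wz":0,"tx":-5,"ty":-9,"tz":0,"gripper":0.5},{"wx":0,"wy":0,"wz":0,"tx":-5,"ty":-9,"tz":-30,"gripper":0.5},{"wx":0,"wy":0,"wz":0,"tx":-5,"ty":-9,"tz":-80,"gripper":0.5}]' 20; python3 - <<'E'
from h import *
print(shift((.481,-.379,.14),82))
E
```

```text
time: 4.05
position: [0.4446, -0.0663, 0.1053]
eef_rot: [[-0.989, 0.149, -0.004], [0.149, 0.989, 0.002], [0.005, 0.001, -1.0]]
wrist_force: [0.2, -1.5, -2.1]
gripper_width: 0.0686
(array([ -82.5, -303.7,  -35.4]), 'wz', np.float64(-0.01), 'j6', np.float64(-104.1))
```

```bash
python3 -m handwheel '[{"wx":0,"wy":0,"wz":0,"tx":-2,"ty":-5,"tz":-30,"gripper":0.5},{"wx":0,"wy":0,"wz":0,"tx":-16,"ty":-57,"tz":-35,"gripper":0.5},{"wx":0,"wy":0,"wz":0,"tx":-32,"ty":-117,"tz":-35,"gripper":0.5},{"wx":0,"wy":0,"wz":0,"tx":-49,"ty":-177,"tz":-35,"gripper":0.5},{"wx":0,"wy":0,"wz":0,"tx":-65,"ty":-237,"tz":-35,"gripper":0.5},{"wx":0,"wy":0,"wz":0,"tx":-76,"ty":-280,"tz":-35,"gripper":0.5},{"wx":0,"wy":0,"wz":0,"tx":-82,"ty":-304,"tz":-35,"gripper":0.5},{"wx":0,"wy":0,"wz":0,"tx":-82,"ty":-304,"tz":-35,"gripper":0.5},{"wx":0,"wy":0,"wz":0,"tx":-82,"ty":-304,"tz":-35,"gripper":0.5},{"wx":0,"wy":0,"wz":0,"tx":-82,"ty":-304,"tz":-35,"gripper":0.5}]' 20; python3 - <<'E'
from h import *
print(shift((.481,-.379,.14),82))
a=snapshot('scene')[:,:,::-1];b=snapshot('side')[:,:,::-1]
k=lambda i:cv2.resize(i,(400,520),interpolation=cv2.INTER_CUBIC)
cv2.imwrite('pics/st1.png',np.hstack([k(a[170:300,60:160]),k(b[290:420,270:370])]))
E
```

```text
time: 5.3
position: [0.4818, -0.3782, 0.1409]
eef_rot: [[-0.989, 0.148, -0.0], [0.148, 0.989, 0.001], [0.001, 0.001, -1.0]]
wrist_force: [0.0, -0.7, -1.2]
gripper_width: 0.0683
(array([ 0.7, -1. ,  0.9]), 'wz', np.float64(-0.009), 'j6', np.float64(-130.0))
```

View pics/st1.png

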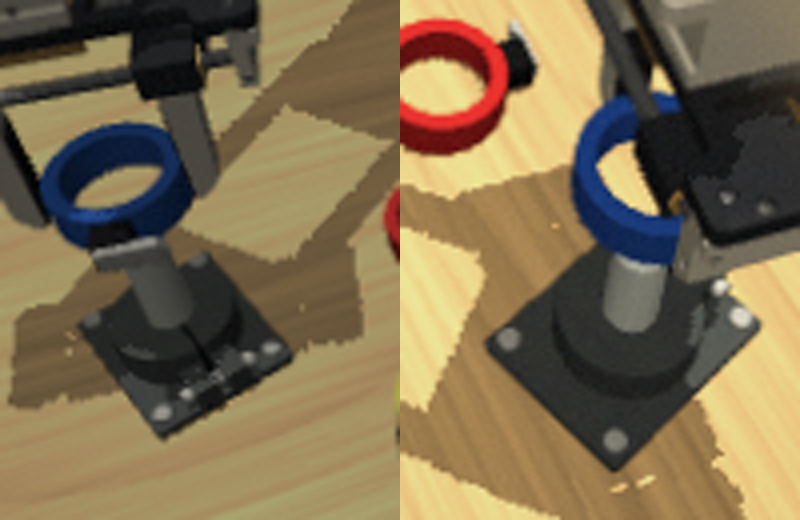

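The pair shows the blue ring held above the stub. In the scene half, the ring top centre is about (118,168) and the stub foot about (173,314). In the side half, the stub foot is about (233,315) local.

```bash
python3 - <<'E'
from h import *
a=calibration('scene');b=calibration('side')
print('foot',at(a,(173,314),.03,4,(60,170)),at(b,(233,315),.03,4,(270,290)))
print('ring',at(a,(117,168),.14,4,(60,170)))
for n,c,o in(('sc',a,(60,170)),('si',b,(270,290))):
  print(n,((proj(c,[[.4818,-.3782,.14],[.481,-.379,.084],[.481,-.379,.03]])-o)*4).round(0).tolist())
E
```

```text
foot [ 0.4823 -0.3798] [ 0.4787 -0.386 ]
ring [ 0.4834 -0.3751]
sc [[110.0, 168.0], [143.0, 244.0], [174.0, 312.0]]
si [[259.0, 155.0], [243.0, 234.0], [229.0, 300.0]]
```

```bash
python3 -m handwheel '[{"wx":0,"wy":0,"wz":0,"tx":0,"ty":-4,"tz":5,"gripper":0.5},{"wx":0,"wy":0,"wz":0,"tx":0,"ty":-4,"tz":15,"gripper":0.5},{"wx":0,"wy":0,"wz":0,"tx":0,"ty":-4,"tz":27,"gripper":0.5},{"wx":0,"wy":0,"wz":0,"tx":0,"ty":-4,"tz":39,"gripper":0.5},{"wx":0,"wy":0,"wz":0,"tx":0,"ty":-4,"tz":51,"gripper":0.5},{"wx":0,"wy":0,"wz":0,"tx":0,"ty":-4,"tz":63,"gripper":0.5},{"wx":0,"wy":0,"wz":0,"tx":0,"ty":-4,"tz":73,"gripper":0.5},{"wx":0,"wy":0,"wz":0,"tx":0,"ty":-4,"tz":79,"gripper":0.5},{"wx":0,"wy":0,"wz":0,"tx":0,"ty":-4,"tz":82,"gripper":0.5},{"wx":0,"wy":0,"wz":0,"tx":0,"ty":-4,"tz":84,"gripper":0.5}]' 20
```

```text
time: 6.65
position: [0.4814, -0.3837, 0.0571]
eef_rot: [[-0.989, 0.149, 0.0], [0.149, 0.989, -0.0], [-0.0, -0.0, -1.0]]
wrist_force: [-0.5, -0.5, -1.5]
gripper_width: 0.0687
```

Release, then rise, in one call. I'll head toward red afterward.

```bash
python3 -m handwheel '[{"wx":0,"wy":0,"wz":0,"tx":0,"ty":0,"tz":1,"gripper":0.5},{"wx":0,"wy":0,"wz":0,"tx":0,"ty":0,"tz":1,"gripper":-0.8},{"wx":0,"wy":0,"wz":0,"tx":0,"ty":0,"tz":1,"gripper":-1},{"wx":0,"wy":0,"wz":0,"tx":0,"ty":0,"tz":1,"gripper":-1},{"wx":0,"wy":0,"wz":0,"tx":0,"ty":0,"tz":0,"gripper":-1},{"wx":0,"wy":0,"wz":0,"tx":0,"ty":0,"tz":-15,"gripper":-1},{"wx":0,"wy":0,"wz":0,"tx":0,"ty":0,"tz":-40,"gripper":-1},{"wx":0,"wy":0,"wz":0,"tx":0,"ty":0,"tz":-70,"gripper":-1},{"wx":0,"wy":0,"wz":0,"tx":0,"ty":0,"tz":-90,"gripper":-1},{"wx":0,"wy":0,"wz":0,"tx":0,"ty":0,"tz":-90,"gripper":-1}]' 20; python3 - <<'E'
from h import *
print(shift((.462,-.2265,.12),82),shift((.462,-.2265,.025),82))
E
```

```text
time: 7.9
position: [0.4823, -0.3846, 0.1499]
eef_rot: [[-0.989, 0.149, 0.003], [0.149, 0.989, -0.004], [-0.004, -0.003, -1.0]]
wrist_force: [1.0, 0.2, 0.4]
gripper_width: 0.0929
(array([ 43.7, 153.4,  29.2]), 'wz', np.float64(-0.01), 'j6', np.float64(-130.3)) (array([ 44.1, 153.7, 124.2]), 'wz', np.float64(-0.01), 'j6', np.float64(-130.3))
```

```bash
python3 -m handwheel '[{"wx":0,"wy":0,"wz":0,"tx":15,"ty":50,"tz":0,"gripper":-1},{"wx":0,"wy":0,"wz":0,"tx":29,"ty":100,"tz":5,"gripper":-1},{"wx":0,"wy":0,"wz":0,"tx":44,"ty":154,"tz":20,"gripper":-1},{"wx":0,"wy":0,"wz":0,"tx":44,"ty":154,"tz":30,"gripper":-1},{"wx":0,"wy":0,"wz":0,"tx":44,"ty":154,"tz":50,"gripper":-1},{"wx":0,"wy":0,"wz":0,"tx":44,"ty":154,"tz":75,"gripper":-1},{"wx":0,"wy":0,"wz":0,"tx":44,"ty":154,"tz":100,"gripper":-1},{"wx":0,"wy":0,"wz":0,"tx":44,"ty":154,"tz":116,"gripper":-1},{"wx":0,"wy":0,"wz":0,"tx":44,"ty":154,"tz":123,"gripper":-1},{"wx":0,"wy":0,"wz":0,"tx":44,"ty":154,"tz":124,"gripper":-1}]' 20
```

```text
time: 9.15
position: [0.4608, -0.225, 0.0228]
eef_rot: [[-0.989, 0.149, -0.0], [0.149, 0.989, 0.0], [0.0, 0.0, -1.0]]
wrist_force: [0.1, -0.3, -0.2]
gripper_width: 0.0929
```

```bash
python3 -m handwheel '[{"wx":0,"wy":0,"wz":0,"tx":0,"ty":0,"tz":0,"gripper":-0.2},{"wx":0,"wy":0,"wz":0,"tx":0,"ty":0,"tz":0,"gripper":0.5},{"wx":0,"wy":0,"wz":0,"tx":0,"ty":0,"tz":0,"gripper":0.5},{"wx":0,"wy":0,"wz":0,"tx":0,"ty":0,"tz":0,"gripper":0.5},{"wx":0,"wy":0,"wz":0,"tx":0,"ty":0,"tz":0,"gripper":0.5},{"wx":0,"wy":0,"wz":0,"tx":0,"ty":0,"tz":-30,"gripper":0.5},{"wx":0,"wy":0,"wz":0,"tx":0,"ty":0,"tz":-80,"gripper":0.5},{"wx":0,"wy":0,"wz":0,"tx":0,"ty":0,"tz":-120,"gripper":0.5},{"wx":0,"wy":0,"wz":0,"tx":0,"ty":0,"tz":-130,"gripper":0.5},{"wx":0,"wy":0,"wz":0,"tx":0,"ty":0,"tz":-130,"gripper":0.5}]' 20; python3 - <<'E'
from h import *
print(shift((.4818,-.383,.155),82))
a=snapshot('scene')[:,:,::-1];b=snapshot('side')[:,:,::-1]
k=lambda i:cv2.resize(i,(400,520),interpolation=cv2.INTER_CUBIC)
cv2.imwrite('pics/st2.png',np.hstack([k(a[170:300,60:160]),k(b[290:420,270:370])]))
E
```

```text
time: 10.4
position: [0.4604, -0.2244, 0.1524]
eef_rot: [[-0.989, 0.149, -0.0], [0.149, 0.989, 0.0], [0.0, 0.0, -1.0]]
wrist_force: [-0.4, -0.0, -1.2]
gripper_width: 0.0686
(array([ -44.8, -153.6,   -2.6]), 'wz', np.float64(-0.01), 'j6', np.float64(-119.9))
```

View pics/st2.png

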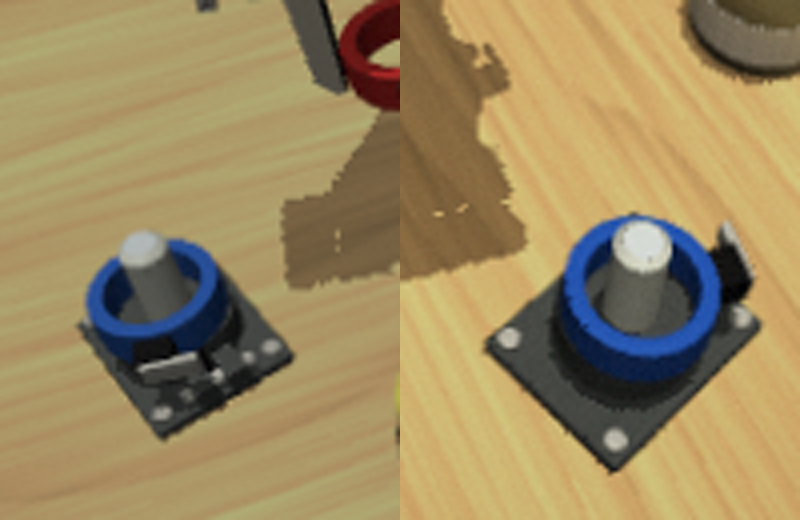

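Blue lies flat on the clamp around the stub, which passes through its bore in both views, and red is gripped. Now carrying red over.

```bash
python3 -m handwheel '[{"wx":0,"wy":0,"wz":0,"tx":-8,"ty":-26,"tz":-3,"gripper":0.5},{"wx":0,"wy":0,"wz":0,"tx":-19,"ty":-66,"tz":-3,"gripper":0.5},{"wx":0,"wy":0,"wz":0,"tx":-34,"ty":-112,"tz":-3,"gripper":0.5},{"wx":0,"wy":0,"wz":0,"tx":-42,"ty":-140,"tz":-3,"gripper":0.5},{"wx":0,"wy":0,"wz":0,"tx":-45,"ty":-152,"tz":-3,"gripper":0.5},{"wx":0,"wy":0,"wz":0,"tx":-45,"ty":-152,"tz":-3,"gripper":0.5},{"wx":0,"wy":0,"wz":0,"tx":-45,"ty":-152,"tz":-3,"gripper":0.5},{"wx":0,"wy":0,"wz":0,"tx":-45,"ty":-152,"tz":7,"gripper":0.5},{"wx":0,"wy":0,"wz":0,"tx":-45,"ty":-152,"tz":20,"gripper":0.5},{"wx":0,"wy":0,"wz":0,"tx":-45,"ty":-152,"tz":30,"gripper":0.5}]' 20; python3 - <<'E'
from h import *
print(shift((.4818,-.382,.0775),82))
E
```

```text
time: 11.75
position: [0.4823, -0.3809, 0.1217]
eef_rot: [[-0.989, 0.149, -0.001], [0.149, 0.989, 0.001], [0.001, 0.001, -1.0]]
wrist_force: [0.1, 0.2, -0.1]
gripper_width: 0.0684
(array([ 0.3, -1.2, 44.2]), 'wz', np.float64(-0.01), 'j6', np.float64(-130.1))
```

```bash
python3 -m handwheel '[{"wx":0,"wy":0,"wz":0,"tx":0,"ty":-1,"tz":12,"gripper":0.5},{"wx":0,"wy":0,"wz":0,"tx":0,"ty":-1,"tz":24,"gripper":0.5},{"wx":0,"wy":0,"wz":0,"tx":0,"ty":-1,"tz":34,"gripper":0.5},{"wx":0,"wy":0,"wz":0,"tx":0,"ty":-1,"tz":40,"gripper":0.5},{"wx":0,"wy":0,"wz":0,"tx":0,"ty":-1,"tz":43,"gripper":0.5},{"wx":0,"wy":0,"wz":0,"tx":0,"ty":-1,"tz":43,"gripper":0.5},{"wx":0,"wy":0,"wz":0,"tx":0,"ty":-1,"tz":43,"gripper":-0.8},{"wx":0,"wy":0,"wz":0,"tx":0,"ty":-1,"tz":43,"gripper":-1},{"wx":0,"wy":0,"wz":0,"tx":0,"ty":-1,"tz":43,"gripper":-1},{"wx":0,"wy":0,"wz":0,"tx":0,"ty":-1,"tz":43,"gripper":-1}]' 20
```

```text
time: 13.0
position: [0.4825, -0.3828, 0.0802]
eef_rot: [[-0.989, 0.149, 0.0], [0.149, 0.989, -0.0], [-0.0, -0.0, -1.0]]
wrist_force: [0.1, -0.9, -0.6]
gripper_width: 0.0926
```

```bash
python3 -m handwheel '[{"wx":0,"wy":0,"wz":0,"tx":0,"ty":0,"tz":-20,"gripper":-1},{"wx":0,"wy":0,"wz":0,"tx":0,"ty":0,"tz":-60,"gripper":-1},{"wx":0,"wy":0,"wz":0,"tx":0,"ty":0,"tz":-110,"gripper":-1},{"wx":0,"wy":0,"wz":0,"tx":0,"ty":60,"tz":-130,"gripper":-1},{"wx":0,"wy":0,"wz":0,"tx":0,"ty":120,"tz":-130,"gripper":-1},{"wx":0,"wy":0,"wz":0,"tx":0,"ty":180,"tz":-130,"gripper":-1},{"wx":0,"wy":0,"wz":0,"tx":0,"ty":240,"tz":-130,"gripper":-1},{"wx":0,"wy":0,"wz":0,"tx":0,"ty":300,"tz":-130,"gripper":-1},{"wx":0,"wy":0,"wz":0,"tx":0,"ty":300,"tz":-130,"gripper":-1},{"wx":0,"wy":0,"wz":0,"tx":0,"ty":300,"tz":-130,"gripper":-1}]' 20; python3 - <<'E'
from h import *
print(shift((.453,.068,.12),109),shift((.453,.068,.025),109))
a=snapshot('scene')[:,:,::-1];b=snapshot('side')[:,:,::-1]
k=lambda i:cv2.resize(i,(400,520),interpolation=cv2.INTER_CUBIC)
cv2.imwrite('pics/st3.png',np.hstack([k(a[170:300,60:160]),k(b[290:420,270:370])]))
cv2.imwrite('pics/tr.png',np.hstack([cv2.resize(a[160:220,250:310],(400,400),interpolation=cv2.INTER_CUBIC),cv2.resize(b[190:250,190:250],(400,400),interpolation=cv2.INTER_CUBIC)]))
E
```

```text
time: 14.25
position: [0.5272, -0.0862, 0.2101]
eef_rot: [[-0.989, 0.148, 0.0], [0.148, 0.989, -0.001], [-0.0, -0.001, -1.0]]
wrist_force: [0.4, -1.0, 0.4]
gripper_width: 0.0929
(array([ 96.3, 141.6,  90. ]), 'wz', np.float64(-0.48), 'j6', np.float64(-102.7)) (array([ 96.3, 141.6, 185. ]), 'wz', np.float64(-0.48), 'j6', np.float64(-102.7))
```

View pics/st3.png

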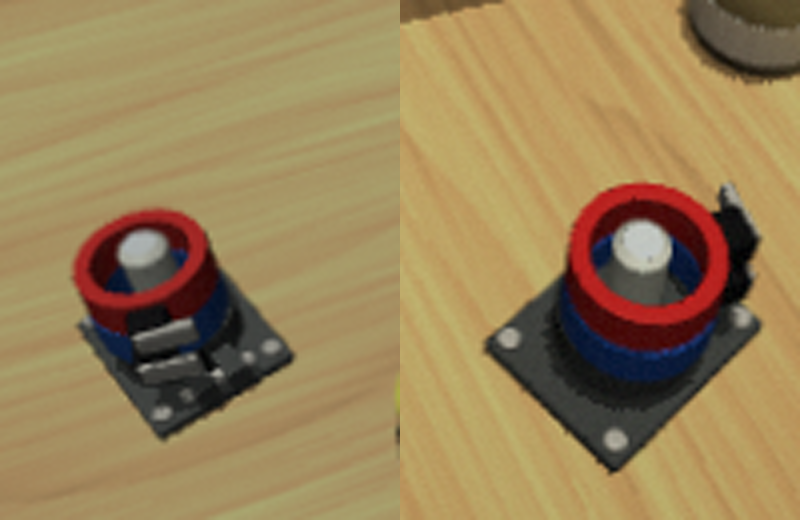

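Both collars lie flat on the stub, red on blue and concentric in both views. Next is the trainer.

```bash
python3 -m handwheel '[{"wx":0,"wy":0,"wz":-0.16,"tx":30,"ty":47,"tz":20,"gripper":-1},{"wx":0,"wy":0,"wz":-0.32,"tx":60,"ty":94,"tz":45,"gripper":-1},{"wx":0,"wy":0,"wz":-0.48,"tx":94,"ty":142,"tz":70,"gripper":-1},{"wx":0,"wy":0,"wz":-0.49,"tx":94,"ty":142,"tz":90,"gripper":-1},{"wx":0,"wy":0,"wz":-0.49,"tx":94,"ty":142,"tz":105,"gripper":-1},{"wx":0,"wy":0,"wz":-0.49,"tx":94,"ty":142,"tz":125,"gripper":-1},{"wx":0,"wy":0,"wz":-0.49,"tx":94,"ty":142,"tz":150,"gripper":-1},{"wx":0,"wy":0,"wz":-0.49,"tx":94,"ty":142,"tz":172,"gripper":-1},{"wx":0,"wy":0,"wz":-0.49,"tx":94,"ty":142,"tz":183,"gripper":-1},{"wx":0,"wy":0,"wz":-0.49,"tx":94,"ty":142,"tz":184,"gripper":-1}]' 25
```

```text
time: 15.6
position: [0.4553, 0.0676, 0.0255]
eef_rot: [[-0.943, -0.332, -0.001], [-0.332, 0.943, 0.0], [0.001, 0.0, -1.0]]
wrist_force: [0.7, -0.8, 1.2]
gripper_width: 0.0928
```

```bash
python3 - <<'E'
from h import *
im=snapshot('wrist')[:,:,::-1]
cv2.imwrite('pics/w2.png',cv2.resize(im,(560,420)))
E
```

```text
(no output)
```

View pics/w2.png

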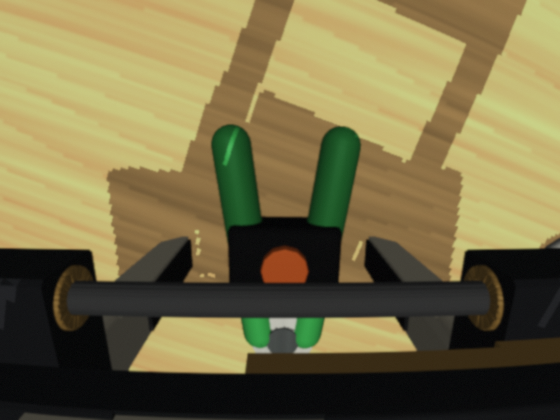

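The wrist view shows the block centred between the fingers with the dial at (284,268), and the trainer aligned with the jaws. Closing and lifting.

```bash
python3 -m handwheel '[{"wx":0,"wy":0,"wz":0,"tx":0,"ty":0,"tz":0,"gripper":0},{"wx":0,"wy":0,"wz":0,"tx":0,"ty":0,"tz":0,"gripper":0.6},{"wx":0,"wy":0,"wz":0,"tx":0,"ty":0,"tz":0,"gripper":0.6},{"wx":0,"wy":0,"wz":0,"tx":0,"ty":0,"tz":0,"gripper":0.6},{"wx":0,"wy":0,"wz":0,"tx":0,"ty":0,"tz":0,"gripper":0.6},{"wx":0,"wy":0,"wz":0,"tx":0,"ty":0,"tz":0,"gripper":0.6},{"wx":0,"wy":0,"wz":0,"tx":0,"ty":0,"tz":-15,"gripper":0.6},{"wx":0,"wy":0,"wz":0,"tx":0,"ty":0,"tz":-40,"gripper":0.6},{"wx":0,"wy":0,"wz":0,"tx":0,"ty":0,"tz":-60,"gripper":0.6},{"wx":0,"wy":0,"wz":0,"tx":0,"ty":0,"tz":-60,"gripper":0.6}]' 25
python3 - <<'E'
from h import *
a=calibration('scene');b=calibration('side')
A=snapshot('scene')[:,:,::-1];B=snapshot('side')[:,:,::-1]
cv2.imwrite('pics/org.png',np.hstack([cv2.resize(A[205:305,240:340],(400,400),interpolation=cv2.INTER_CUBIC),cv2.resize(B[170:270,270:370],(400,400),interpolation=cv2.INTER_CUBIC)]))
E
```

```text
time: 16.9
position: [0.4565, 0.0682, 0.0869]
eef_rot: [[-0.943, -0.334, 0.003], [-0.334, 0.943, -0.0], [-0.003, -0.001, -1.0]]
wrist_force: [0.8, -0.3, -2.1]
gripper_width: 0.0556
```

View pics/org.png

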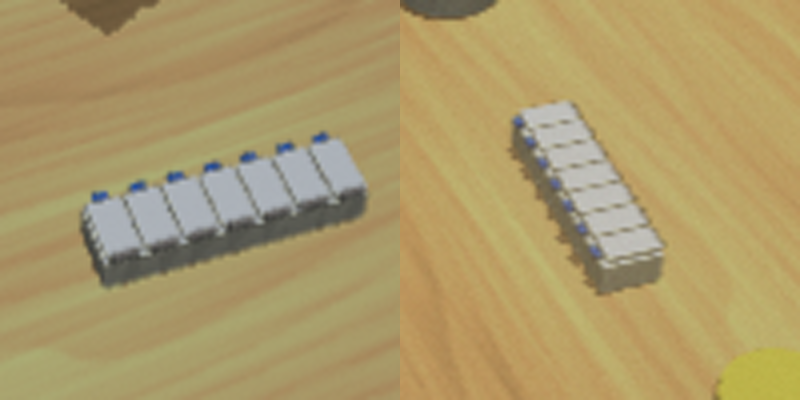

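Organiser top corners are scene (85,207), (342,138), (365,186), (107,262) and side-local (200,262), (116,115), (175,102), (262,243).

```bash
python3 - <<'E'
from h import *
a=calibration('scene');b=calibration('side');z=.028;T=[]
for c,o,P in((a,(240,205),[(85,207),(342,138),(365,186),(107,262)]),(b,(270,170),[(200,262),(116,115),(175,102),(262,243)])):
  W=[at(c,p,z,4,o) for p in P];g=lambda u,v:np.degrees(np.arctan2(*(W[v]-W[u])[::-1])).round(1)
  print(np.mean(W,0).round(4),g(0,1),g(3,2),np.linalg.norm(W[1]-W[0]).round(3),np.linalg.norm(W[3]-W[0]).round(3))
print('tin',at(a,(574,315),.045,10/7),at(b,(403,220),.045,10/7))
org=np.array([.659,-.012]);yaw=np.radians(84.5)
x=np.array([np.sin(yaw),-np.cos(yaw)])
t=org-.078*x;print('place',t)
print(shift((*t,.09),-5.5),shift((*t,.0265),-5.5))
E
```

```text
[ 0.6655 -0.0114] 84.0 85.0 0.148 0.037
[ 0.6623 -0.0147] 82.8 82.7 0.143 0.042
tin [0.6913 0.241 ] [0.6899 0.241 ]
place [ 0.5813591  -0.00452403]
(array([ -94.8, -110.9,   -4.7]), 'wz', np.float64(-1.135), 'j6', np.float64(-114.9)) (array([ -94.8, -110.9,   58.8]), 'wz', np.float64(-1.135), 'j6', np.float64(-114.9))
```

```bash
python3 -m handwheel '[{"wx":0,"wy":0,"wz":0.15,"tx":-10,"ty":-11,"tz":-10,"gripper":0.6},{"wx":0,"wy":0,"wz":0.33,"tx":-20,"ty":-22,"tz":-10,"gripper":0.6},{"wx":0,"wy":0,"wz":0.51,"tx":-30,"ty":-33,"tz":-10,"gripper":0.6},{"wx":0,"wy":0,"wz":0.69,"tx":-40,"ty":-44,"tz":-10,"gripper":0.6},{"wx":0,"wy":0,"wz":0.87,"tx":-50,"ty":-55,"tz":-10,"gripper":0.6},{"wx":0,"wy":0,"wz":1.05,"tx":-60,"ty":-66,"tz":-10,"gripper":0.6},{"wx":0,"wy":0,"wz":1.23,"tx":-70,"ty":-78,"tz":-10,"gripper":0.6},{"wx":0,"wy":0,"wz":1.41,"tx":-80,"ty":-89,"tz":-10,"gripper":0.6},{"wx":0,"wy":0,"wz":1.59,"tx":-90,"ty":-100,"tz":-10,"gripper":0.6},{"wx":0,"wy":0,"wz":1.75,"tx":-98,"ty":-111,"tz":-10,"gripper":0.6}]' 25; python3 - <<'E'
from h import *
print(shift((.5844,-.0038,.027),-6))
E
```

```text
time: 18.25
position: [0.5844, -0.0037, 0.094]
eef_rot: [[-0.155, 0.988, -0.003], [0.988, 0.155, 0.001], [0.001, -0.003, -1.0]]
wrist_force: [0.4, 0.1, -1.5]
gripper_width: 0.0554
(array([-0.2,  0.2, 67. ]), 'wz', np.float64(0.26), 'j6', np.float64(-20.2))
```

```bash
python3 -m handwheel '[{"wx":0,"wy":0,"wz":0.15,"tx":0,"ty":0,"tz":0,"gripper":0.6},{"wx":0,"wy":0,"wz":0.26,"tx":0,"ty":0,"tz":5,"gripper":0.6},{"wx":0,"wy":0,"wz":0.26,"tx":0,"ty":0,"tz":18,"gripper":0.6},{"wx":0,"wy":0,"wz":0.26,"tx":0,"ty":0,"tz":32,"gripper":0.6},{"wx":0,"wy":0,"wz":0.26,"tx":0,"ty":0,"tz":46,"gripper":0.6},{"wx":0,"wy":0,"wz":0.26,"tx":0,"ty":0,"tz":57,"gripper":0.6},{"wx":0,"wy":0,"wz":0.26,"tx":0,"ty":0,"tz":63,"gripper":0.6},{"wx":0,"wy":0,"wz":0.26,"tx":0,"ty":0,"tz":66,"gripper":0.6},{"wx":0,"wy":0,"wz":0.26,"tx":0,"ty":0,"tz":67,"gripper":0.6},{"wx":0,"wy":0,"wz":0.26,"tx":0,"ty":0,"tz":67,"gripper":0.6}]' 25
```

```text
time: 19.5
position: [0.5851, -0.0036, 0.0294]
eef_rot: [[0.099, 0.995, 0.001], [0.995, -0.099, -0.0], [-0.0, 0.001, -1.0]]
wrist_force: [0.2, -0.4, -0.6]
gripper_width: 0.0552
```

```bash
python3 -m handwheel '[{"wx":0,"wy":0,"wz":0,"tx":0,"ty":0,"tz":0,"gripper":-0.4},{"wx":0,"wy":0,"wz":0,"tx":0,"ty":0,"tz":0,"gripper":-0.4},{"wx":0,"wy":0,"wz":0,"tx":0,"ty":0,"tz":0,"gripper":-0.4},{"wx":0,"wy":0,"wz":0,"tx":0,"ty":0,"tz":0,"gripper":-0.4},{"wx":0,"wy":0,"wz":0,"tx":0,"ty":0,"tz":-10,"gripper":-0.4},{"wx":0,"wy":0,"wz":0,"tx":0,"ty":0,"tz":-35,"gripper":-0.4},{"wx":0,"wy":0,"wz":0,"tx":0,"ty":0,"tz":-80,"gripper":-0.4},{"wx":0,"wy":0,"wz":0,"tx":0,"ty":0,"tz":-130,"gripper":-0.4},{"wx":0,"wy":0,"wz":0,"tx":0,"ty":0,"tz":-140,"gripper":-0.4},{"wx":0,"wy":0,"wz":0,"tx":0,"ty":0,"tz":-140,"gripper":-0.4}]' 25; python3 - <<'E'
from h import *
# carabiner spine mid; jaw along y
for p in((.437,.213,.12),(.437,.213,.025)):print(shift(p,88))
E
```

```text
time: 20.75
position: [0.5851, -0.0035, 0.1699]
eef_rot: [[0.099, 0.995, 0.002], [0.995, -0.099, -0.0], [-0.0, 0.002, -1.0]]
wrist_force: [-0.6, 0.4, -0.6]
gripper_width: 0.0649
(array([ 200.9, -168.8,   49.5]), 'wz', np.float64(1.507), 'j6', np.float64(-5.6))
(array([ 200.9, -169. ,  144.5]), 'wz', np.float64(1.507), 'j6', np.float64(-5.6))
```

```bash
python3 -m handwheel '[{"wx":0,"wy":0,"wz":0.17,"tx":22,"ty":-19,"tz":0,"gripper":0},{"wx":0,"wy":0,"wz":0.34,"tx":45,"ty":-38,"tz":0,"gripper":0.38},{"wx":0,"wy":0,"wz":0.51,"tx":67,"ty":-57,"tz":0,"gripper":0.38},{"wx":0,"wy":0,"wz":0.68,"tx":90,"ty":-76,"tz":5,"gripper":0.38},{"wx":0,"wy":0,"wz":0.85,"tx":112,"ty":-95,"tz":10,"gripper":0.38},{"wx":0,"wy":0,"wz":1.02,"tx":135,"ty":-114,"tz":20,"gripper":0.38},{"wx":0,"wy":0,"wz":1.19,"tx":157,"ty":-132,"tz":30,"gripper":0.38},{"wx":0,"wy":0,"wz":1.36,"tx":180,"ty":-150,"tz":40,"gripper":0.38},{"wx":0,"wy":0,"wz":1.507,"tx":201,"ty":-168,"tz":50,"gripper":0.38},{"wx":0,"wy":0,"wz":1.507,"tx":201,"ty":-168,"tz":50,"gripper":0.38}]' 25; python3 - <<'E'
from h import *
c=calibration('wrist');print(sense()['joint_velocities'].round(2))
im=snapshot('wrist')[:,:,::-1]
cv2.imwrite('pics/w3.png',cv2.resize(im,(800,600),interpolation=cv2.INTER_CUBIC))
import json;json.dump({k:np.array(v).tolist() for k,v in c.items()},open('w3.json','w'))
print(shift((.4375,.2125,.025),88))
E
```

```text
time: 22.0
position: [0.4345, 0.2136, 0.1166]
eef_rot: [[0.999, -0.032, -0.006], [-0.032, -0.999, -0.001], [-0.006, 0.001, -1.0]]
wrist_force: [-0.7, 0.2, -0.1]
gripper_width: 0.0287
[-2.08 -0.46 -2.49 -0.87  0.12 -5.32]
(array([ 1.8,  0.4, 92.4]), 'wz', np.float64(0.004), 'j6', np.float64(104.6))
```

View pics/w3.png

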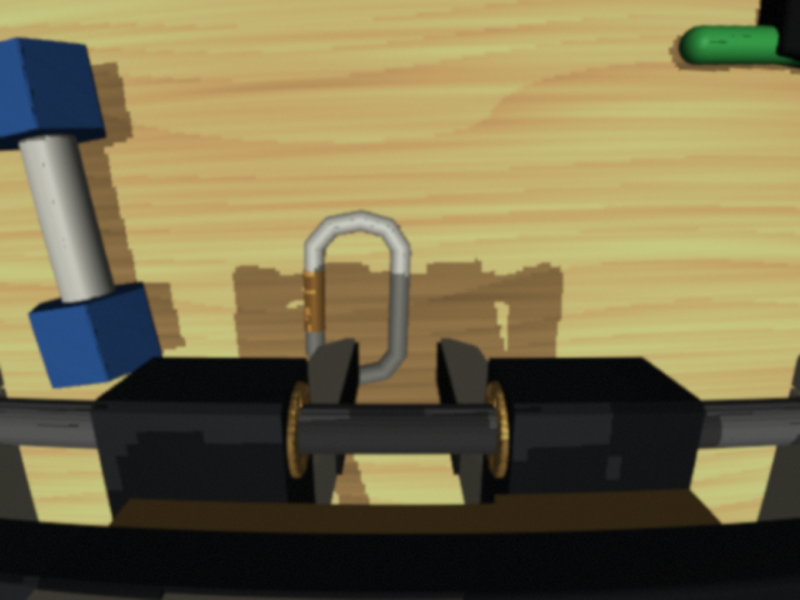

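The wrist view shows the carabiner spine centreline running (401,255)–(398,335), the gate at (314,300), and the loop ends at (358,211) and (362,384).

```bash
python3 - <<'E'
from h import *
import json
c={k:np.array(v) for k,v in json.load(open('w3.json')).items()}
for p in((401,255),(398,335),(358,211),(362,384),(314,270),(315,335),(357,298)):print(p,at(c,p,.0055,10/7))
s=sense();print(s['position'],shift((.4375,.2125,.025),88))
E
```

```text
(401, 255) [0.4603 0.2101]
(398, 335) [0.4145 0.2132]
(358, 211) [0.4847 0.2323]
(362, 384) [0.385  0.2352]
(314, 270) [0.4535 0.2581]
(315, 335) [0.416  0.2604]
(357, 298) [0.4369 0.2353]
[0.43600083 0.21308865 0.11744344] (array([ 1.8,  0.4, 92.4]), 'wz', np.float64(0.004), 'j6', np.float64(104.6))
```

```bash
python3 -m handwheel '[{"wx":0,"wy":0,"wz":0.035,"tx":0,"ty":1,"tz":10,"gripper":0.38},{"wx":0,"wy":0,"wz":0.035,"tx":0,"ty":1,"tz":28,"gripper":0.38},{"wx":0,"wy":0,"wz":0.035,"tx":0,"ty":1,"tz":46,"gripper":0.38},{"wx":0,"wy":0,"wz":0.035,"tx":0,"ty":1,"tz":62,"gripper":0.38},{"wx":0,"wy":0,"wz":0.035,"tx":0,"ty":1,"tz":76,"gripper":0.38},{"wx":0,"wy":0,"wz":0.035,"tx":0,"ty":1,"tz":86,"gripper":0.38},{"wx":0,"wy":0,"wz":0.035,"tx":0,"ty":1,"tz":91,"gripper":0.38},{"wx":0,"wy":0,"wz":0.035,"tx":0,"ty":1,"tz":92,"gripper":0.38},{"wx":0,"wy":0,"wz":0.035,"tx":0,"ty":1,"tz":92,"gripper":0.38},{"wx":0,"wy":0,"wz":0.035,"tx":0,"ty":1,"tz":92,"gripper":0.38}]' 30
```

```text
time: 23.3
position: [0.4378, 0.2122, 0.0274]
eef_rot: [[0.998, -0.07, 0.001], [-0.07, -0.998, 0.0], [0.001, -0.0, -1.0]]
wrist_force: [0.0, 1.0, 0.5]
gripper_width: 0.0289
```

```bash
python3 -m handwheel '[{"wx":0,"wy":0,"wz":0,"tx":0,"ty":0,"tz":0,"gripper":1},{"wx":0,"wy":0,"wz":0,"tx":0,"ty":0,"tz":0,"gripper":1},{"wx":0,"wy":0,"wz":0,"tx":0,"ty":0,"tz":0,"gripper":1},{"wx":0,"wy":0,"wz":0,"tx":0,"ty":0,"tz":0,"gripper":1},{"wx":0,"wy":0,"wz":0,"tx":0,"ty":0,"tz":0,"gripper":1},{"wx":0,"wy":0,"wz":0,"tx":0,"ty":0,"tz":0,"gripper":1},{"wx":0,"wy":0,"wz":0,"tx":0,"ty":0,"tz":-15,"gripper":1},{"wx":0,"wy":0,"wz":0,"tx":0,"ty":0,"tz":-45,"gripper":1},{"wx":0,"wy":0,"wz":0,"tx":0,"ty":0,"tz":-90,"gripper":1},{"wx":0,"wy":0,"wz":0,"tx":0,"ty":0,"tz":-100,"gripper":1}]' 30; python3 - <<'E'
from h import *
a=calibration('scene');b=calibration('side')
A=snapshot('scene')[:,:,::-1];B=snapshot('side')[:,:,::-1]
cv2.imwrite('pics/all4.png',np.hstack([cv2.resize(A[130:280,250:450],(800,600),interpolation=cv2.INTER_CUBIC)]))
org=np.array([.662,-.012]);tin=np.array([.6905,.241]);u=(tin-org)/np.linalg.norm(tin-org)
# midway between organiser end (75) and tin edge (42)
L=np.linalg.norm(tin-org);m=org+u*(75+(L*1000-42-75)/2)/1000
n=np.array([u[1],-u[0]]) # +x side
print(L,m,np.degrees(np.arctan2(u[1],u[0])),'tcp',m+.0225*n)
print(shift((*(m+.0225*n),.125),-6.5))
E
```

```text
time: 24.55
position: [0.4392, 0.2125, 0.1301]
eef_rot: [[0.998, -0.07, 0.006], [-0.07, -0.998, 0.001], [0.005, -0.002, -1.0]]
wrist_force: [0.1, -0.5, -1.1]
gripper_width: 0.0096
0.2546001767477784 [0.67809701 0.1308963 ] 83.57282708981286 tcp [0.7004556  0.12837764]
(array([267.6,  65.2,   3.8]), 'wz', np.float64(-1.528), 'j6', np.float64(106.7))
```

View pics/all4.png

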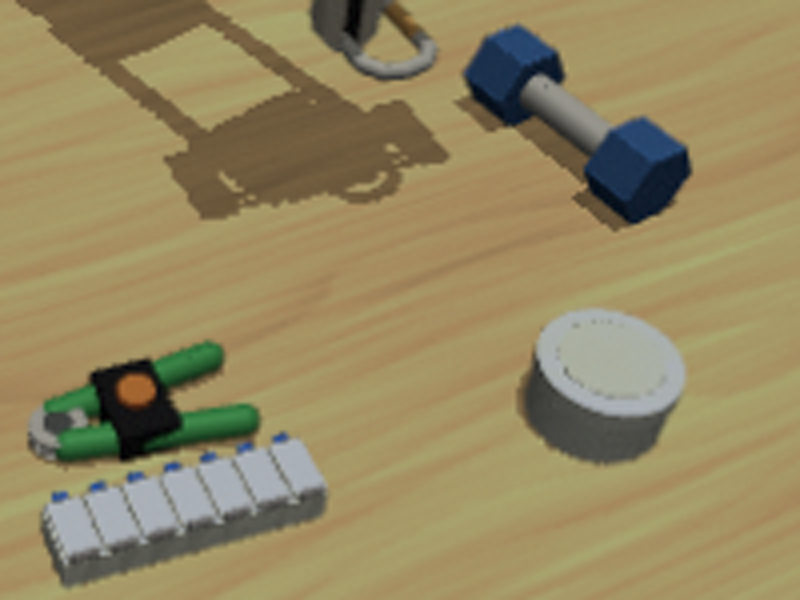

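The scene crop (4x, offset 250,130) shows the carabiner held. The trainer lies flat in front of the organiser with its dial at (137,390) and coil at (55,427). The tin lid centre is about (610,362).

```bash
python3 - <<'E'
from h import *
a=calibration('scene');o=(250,130)
d=at(a,(137,390),.03,4,o);print('dial',d,'coil',at(a,(60,423),.012,4,o),'tin',at(a,(610,362),.045,4,o))
W=np.array([at(a,p,.028,4,o) for p in((43,512),(300,442),(325,488),(66,562))]);print(W.mean(0))
y=np.array([np.cos(np.radians(84)),np.sin(np.radians(84))]);x=np.array([y[1],-y[0]]);r=d-W.mean(0);print('trainer in org',r@x,r@y)
E
python3 -m handwheel '[{"wx":0,"wy":0,"wz":-0.15,"tx":25,"ty":6,"tz":0,"gripper":1},{"wx":0,"wy":0,"wz":-0.32,"tx":55,"ty":13,"tz":0,"gripper":1},{"wx":0,"wy":0,"wz":-0.49,"tx":85,"ty":20,"tz":0,"gripper":1},{"wx":0,"wy":0,"wz":-0.66,"tx":115,"ty":28,"tz":0,"gripper":1},{"wx":0,"wy":0,"wz":-0.83,"tx":145,"ty":35,"tz":0,"gripper":1},{"wx":0,"wy":0,"wz":-1.0,"tx":175,"ty":42,"tz":0,"gripper":1},{"wx":0,"wy":0,"wz":-1.17,"tx":205,"ty":50,"tz":0,"gripper":1},{"wx":0,"wy":0,"wz":-1.34,"tx":235,"ty":58,"tz":0,"gripper":1},{"wx":0,"wy":0,"wz":-1.5,"tx":260,"ty":63,"tz":0,"gripper":1},{"wx":0,"wy":0,"wz":-1.528,"tx":268,"ty":65,"tz":0,"gripper":1}]' 30; python3 - <<'E'
from h import *
print(shift((.7005,.1284,.06),-6.5))
E
```

```text
dial [ 0.588  -0.0026] coil [ 0.578  -0.0452] tin [0.692  0.2424]
[ 0.666875 -0.012925]
trainer in org -0.07952217088041111 0.002023756029441253
time: 25.9
position: [0.7002, 0.1277, 0.1241]
eef_rot: [[0.114, 0.994, -0.004], [0.994, -0.114, -0.0], [-0.001, -0.004, -1.0]]
wrist_force: [-0.6, 0.1, -1.8]
gripper_width: 0.0097
(array([ 0.8,  0.4, 64.1]), 'wz', np.float64(-0.0), 'j6', np.float64(7.9))
```

```bash
python3 -m handwheel '[{"wx":0,"wy":0,"wz":0,"tx":0,"ty":0,"tz":10,"gripper":1},{"wx":0,"wy":0,"wz":0,"tx":0,"ty":0,"tz":22,"gripper":1},{"wx":0,"wy":0,"wz":0,"tx":0,"ty":0,"tz":36,"gripper":1},{"wx":0,"wy":0,"wz":0,"tx":0,"ty":0,"tz":50,"gripper":1},{"wx":0,"wy":0,"wz":0,"tx":0,"ty":0,"tz":60,"gripper":1},{"wx":0,"wy":0,"wz":0,"tx":0,"ty":0,"tz":66,"gripper":1},{"wx":0,"wy":0,"wz":0,"tx":0,"ty":0,"tz":70,"gripper":1},{"wx":0,"wy":0,"wz":0,"tx":0,"ty":0,"tz":70,"gripper":1},{"wx":0,"wy":0,"wz":0,"tx":0,"ty":0,"tz":70,"gripper":1},{"wx":0,"wy":0,"wz":0,"tx":0,"ty":0,"tz":70,"gripper":1}]' 30; python3 - <<'E'
from h import *
A=snapshot('scene')[:,:,::-1];B=snapshot('side')[:,:,::-1]
cv2.imwrite('pics/g1.png',np.hstack([cv2.resize(A[180:300,290:430],(420,360),interpolation=cv2.INTER_CUBIC),cv2.resize(B[135:255,220:345],(375,360),interpolation=cv2.INTER_CUBIC)]))
E
```

```text
time: 27.15
position: [0.7006, 0.1284, 0.0575]
eef_rot: [[0.113, 0.994, 0.001], [0.994, -0.113, -0.0], [0.0, 0.001, -1.0]]
wrist_force: [-0.8, -0.1, -1.8]
gripper_width: 0.0096
```

View pics/g1.png

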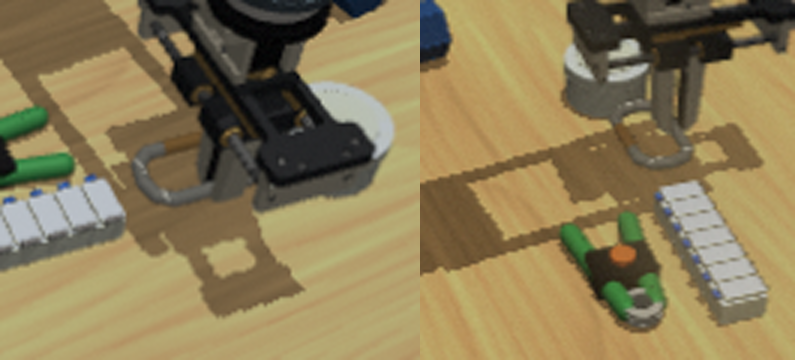

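The carabiner is held roughly level above the gap, clear of the organiser and the tin. Lowering it.

```bash
python3 -m handwheel '[{"wx":0,"wy":0,"wz":0,"tx":0,"ty":0,"tz":6,"gripper":1},{"wx":0,"wy":0,"wz":0,"tx":0,"ty":0,"tz":13,"gripper":1},{"wx":0,"wy":0,"wz":0,"tx":0,"ty":0,"tz":20,"gripper":1},{"wx":0,"wy":0,"wz":0,"tx":0,"ty":0,"tz":25,"gripper":1},{"wx":0,"wy":0,"wz":0,"tx":0,"ty":0,"tz":28,"gripper":1},{"wx":0,"wy":0,"wz":0,"tx":0,"ty":0,"tz":30,"gripper":1},{"wx":0,"wy":0,"wz":0,"tx":0,"ty":0,"tz":30,"gripper":1},{"wx":0,"wy":0,"wz":0,"tx":0,"ty":0,"tz":30,"gripper":1},{"wx":0,"wy":0,"wz":0,"tx":0,"ty":0,"tz":30,"gripper":1},{"wx":0,"wy":0,"wz":0,"tx":0,"ty":0,"tz":30,"gripper":1}]' 30
```

```text
time: 28.5
position: [0.7004, 0.1285, 0.0273]
eef_rot: [[0.113, 0.994, 0.0], [0.994, -0.113, -0.0], [0.0, 0.0, -1.0]]
wrist_force: [-0.6, 0.7, 1.7]
gripper_width: 0.0096
```

```bash
python3 -m handwheel '[{"wx":0,"wy":0,"wz":0,"tx":0,"ty":0,"tz":0,"gripper":0.6},{"wx":0,"wy":0,"wz":0,"tx":0,"ty":0,"tz":0,"gripper":0.4},{"wx":0,"wy":0,"wz":0,"tx":0,"ty":0,"tz":0,"gripper":0.4},{"wx":0,"wy":0,"wz":0,"tx":0,"ty":0,"tz":0,"gripper":0.4},{"wx":0,"wy":0,"wz":0,"tx":0,"ty":0,"tz":0,"gripper":0.4},{"wx":0,"wy":0,"wz":0,"tx":0,"ty":0,"tz":-10,"gripper":0.4},{"wx":0,"wy":0,"wz":0,"tx":0,"ty":0,"tz":-30,"gripper":0.4},{"wx":0,"wy":0,"wz":0,"tx":0,"ty":0,"tz":-70,"gripper":0.4},{"wx":0,"wy":0,"wz":0,"tx":0,"ty":0,"tz":-120,"gripper":0.4},{"wx":0,"wy":0,"wz":0,"tx":0,"ty":0,"tz":-170,"gripper":0.4}]' 30
```

```text
time: 29.75
position: [0.7003, 0.1285, 0.2005]
eef_rot: [[0.113, 0.994, 0.002], [0.994, -0.113, 0.0], [0.0, 0.002, -1.0]]
wrist_force: [0.7, -0.1, -0.2]
gripper_width: 0.0279
```

```bash
python3 -m handwheel '[{"wx":0,"wy":0,"wz":0,"tx":0,"ty":-40,"tz":-40,"gripper":0.4},{"wx":0,"wy":0,"wz":0,"tx":0,"ty":-100,"tz":-60,"gripper":0.4},{"wx":0,"wy":0,"wz":0,"tx":0,"ty":-160,"tz":-60,"gripper":0.4},{"wx":0,"wy":0,"wz":0,"tx":0,"ty":-220,"tz":-60,"gripper":0.4},{"wx":0,"wy":0,"wz":0,"tx":0,"ty":-280,"tz":-60,"gripper":0.4},{"wx":0,"wy":0,"wz":0,"tx":0,"ty":-320,"tz":-60,"gripper":0.4},{"wx":0,"wy":0,"wz":0,"tx":0,"ty":-320,"tz":-60,"gripper":0.4},{"wx":0,"wy":0,"wz":0,"tx":0,"ty":-320,"tz":-60,"gripper":0.4},{"wx":0,"wy":0,"wz":0,"tx":0,"ty":-320,"tz":-60,"gripper":0.4},{"wx":0,"wy":0,"wz":0,"tx":0,"ty":-320,"tz":-60,"gripper":0.4}]' 30; python3 - <<'E'
from h import *
A=snapshot('scene')[:,:,::-1]
cv2.imwrite('pics/f1.png',cv2.resize(A[150:300,250:450],(800,600),interpolation=cv2.INTER_CUBIC))
E
```

```text
time: 31.0
position: [0.3832, 0.1643, 0.2568]
eef_rot: [[0.113, 0.994, -0.0], [0.994, -0.113, -0.0], [-0.0, -0.0, -1.0]]
wrist_force: [0.1, -0.0, 0.2]
gripper_width: 0.0279
```

View pics/f1.png

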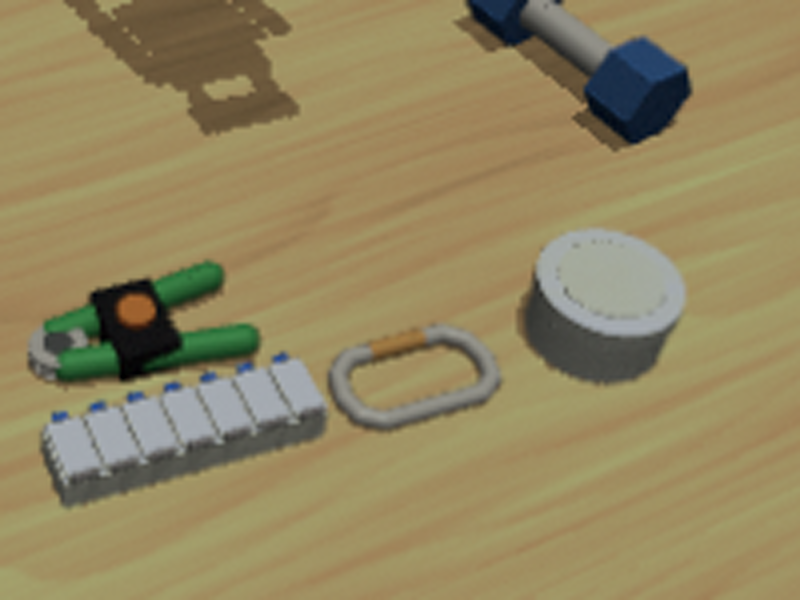

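The carabiner lies flat between the organiser and the tin, centre (415,377). I'll do one numeric check of its position before handing in.

```bash
python3 - <<'E'
from h import *
a=calibration('scene');o=(250,150)
c=at(a,(415,377),.0055,4,o);t=at(a,(610,282),.045,4,o)
g=np.array([at(a,p,.028,4,o) for p in((43,432),(300,362),(325,408),(66,482))]).mean(0)
y=np.array([np.cos(np.radians(84)),np.sin(np.radians(84))]);x=np.array([y[1],-y[0]]);r=c-g
print(c,'in org',r@x,r@y,'to tin',np.linalg.norm(c-t),'org',g,'tin',t,sense()['time'])
b=calibration('side');B=snapshot('side')[:,:,::-1]
k=lambda i:cv2.resize(i,(400,520),interpolation=cv2.INTER_CUBIC)
cv2.imwrite('pics/f2.png',np.hstack([k(B[130:260,240:340]),k(B[290:420,270:370])]))
E
```

```text
[0.6788 0.1273] in org -0.002797830159440082 0.14070333470248286 to tin 0.11585443452885176 org [ 0.666875 -0.012925] tin [0.692  0.2424] 31.05
```

View pics/f2.png

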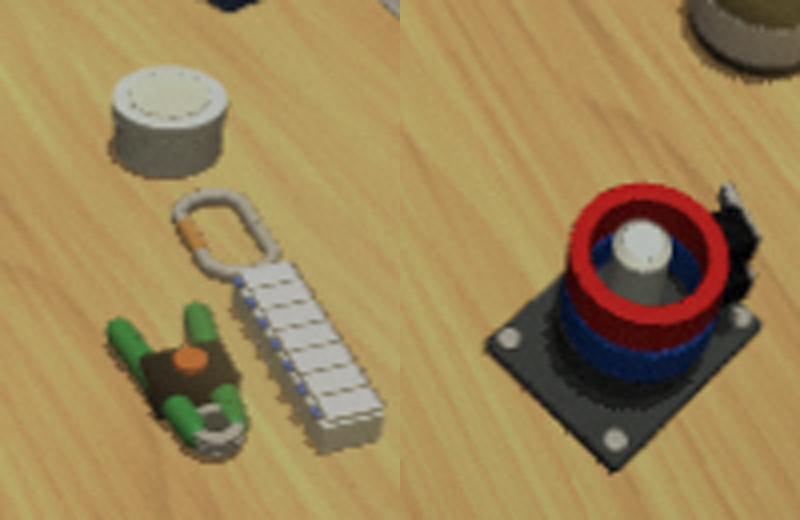

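The side view agrees: collars stacked flat, trainer in front of the organiser, carabiner flat in the gap. Handing in.

```bash
python3 -c "
from workcell import *
print(sign_off())"
```

```text
the job is handed in; nothing more can be done
None
```

I set the whole kit back in order and handed the job in at about 31 s of robot time. No verdict was reported, so what follows is from my own last checks.

- **Collars:** blue and then red are threaded over the stub. Both camera views show them lying flat, red on top of blue. I checked their heights only by eye.
- **Trainer:** flat and parallel to the organiser by eye. Its centre measured about 80 mm in front of the organiser's centre line (limits 55 to 92) and 2 mm off centre along it.
- **Carabiner:** flat in the gap, about 3 mm off the line and 141 mm from the organiser's centre, with the tin's centre about 116 mm away.
- **Bystanders:** the organiser and tin measured where they stood before. The tub and dumbbell were never approached closely and I did not measure them again. No wrist force reported at the end of a move went above about 2.5 N.

The cameras disagreed with each other by roughly 3–6 mm. The measured trainer and carabiner positions are still inside their limits by more than that.

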